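Ballast the microphone mast

TASK

Ballast the microphone mast by building a stack on its round foot pad, one piece at a time from the bottom up, each centred on the piece below: first the round steel weight, then the square brass block, then the cork puck, and on top, upright, the one canister of the three that is full (they look alike; lift them to tell by weight). The two empty canisters must end up standing upright on the slate, and the microphone and the glass vial must not be disturbed.

Things in the scene. Friction and masses are not known exactly. Their poses are not given: they have to be found in the camera images.
- pad_top (a point): centre of the top of the mast's round foot pad: a fixed flat plain aluminium disc, diameter 100, top 12 mm above the slate. From it an outrigger bar runs along this point's +x to the mast, a column 160 mm away, about 345 high in all, with a brass crank and an empty spring clamp at its top. The mast stands on the far side of the pad from the robot, within 15 degrees
- steel_mid (a point): round steel weight, loose, diameter 62, height 30, about 680 g, flat faces, lying flat. This point is its centre, 15 above its underside; z up
- brass_mid (a point): square brass block, loose, 48 by 48, height 28, about 530 g, lying flat. This point is its centre, 14 above its underside; x and y square to its side faces, z up
- cork_mid (a point): round cork puck, loose, diameter 54, height 24, about 30 g, lying flat. This point is its centre, 12 above its underside; z up
- can_1_mid (a point): one of three canisters identical to the eye: upright closed aluminium cylinder, diameter 46, total height 70 including a black screw lid (diameter 44, top 14 mm). One of the three is full of shot (about 550 g), the other two are empty (about 90 g); which is which changes place and only the weight tells. Rigid. This point is its centre, 35 above its underside; z up its axis
- can_2_mid (a point): one of three canisters identical to the eye: upright closed aluminium cylinder, diameter 46, total height 70 including a black screw lid (diameter 44, top 14 mm). One of the three is full of shot (about 550 g), the other two are empty (about 90 g); which is which changes place and only the weight tells. Rigid. This point is its centre, 35 above its underside; z up its axis
- can_3_mid (a point): one of three canisters identical to the eye: upright closed aluminium cylinder, diameter 46, total height 70 including a black screw lid (diameter 44, top 14 mm). One of the three is full of shot (about 550 g), the other two are empty (about 90 g); which is which changes place and only the weight tells. Rigid. This point is its centre, 35 above its underside; z up its axis
- mic: cream enamel desk microphone standing on a round steel weighted base (diameter 100, whole height 172, 950 g), loose, a bystander. Origin at the centre of its underside, z up
- vial: small glass desiccant vial with a cork stopper, standing upright, diameter 28, height 64, loose, a bystander about 125 mm to one side of the foot pad's centre. Origin at the centre of its underside, z up
Things that resemble listed ones, but are neither listed nor needed, are in the scene too. Leave any red or turquoise look-alike of the part that bears brass_mid alone.

How it is judged:
By the outcome, as a careful person would: the job done as asked, in the order asked, and still so for the second after the job is handed in, with the robot touching nothing.
It also fails if it takes over 144 s, if anything falls off the work surface, if the arm or the gripper's body presses on something with over 40 N, if the wrist force passes 120 N, or if a joint passes its speed limit or range.

ROBOT

A 6-joint arm with a two-finger parallel gripper is mounted at the origin on the work surface. World frame = base frame: x ahead of the robot, y to its left, z up, the work surface at z = 0. Lengths are in m, angles in rad, forces in N, time in s.
With the tool pointing down it reaches from about 0.375 to 0.75 m from the base axis. Payload 9 kg.
Tool frame: the origin (TCP) lies between the finger pads; the fingertips stand 14 mm ahead of it and the grasp point (between the pads) lies 5 mm behind it; z points along the fingers, y is the line along which they close (so a half turn about z gives the same grasp; the last joint's range is limited). The gripper opens to 85 mm and grips with 20 to 120 N. Pads are 22 mm wide; open, the fingers measure 114 mm over their backs; the gripper's body (76 mm by 85 mm) begins 54 mm behind the grasp point. The pads swing forward as they close: fully open they stand 13 mm farther back than shut.
Start: joints at [-1.499, 0.104, 0.097, 1.564, 0, 1.353], TCP at [0.171, -0.575, 0.245] pointing down, gripper open.
Joint ranges: [-2.99, 2.99], [-0.84, 1.86], [-1.1, 1.16], [-1.84, 2.11], [-1.51, 1.56], [-3.14, 3.14]. Speed limits (rad/s): [2.22, 2.22, 2.57, 3.14, 3.14, 3.14].

INTERFACE

Orientations are given as a unit quaternion [w, x, y, z].
In Python, from bench import bot gives the robot as it stands.
- The arm moves only by the tool move_arm, never from a script. Its argument "plan" is a list of rows, each an object of numbers: "x", "y", "z": the shift along the tool's x, y, z as a fraction of full scale; "rx", "ry", "rz": the turn, a rotation vector about the tool's x, y, z as a fraction of full scale; "fingers": the gripper command: -1 is shut, 1 is fully open, values between are in proportion. In form: [{"x": .., "y": .., "z": .., "rx": .., "ry": .., "rz": .., "fingers": ..}, ...]. A call has 1 to 20 rows; each row shifts and turns the commanded pose from where the row before left it, along the tool's axes as they then stand; what a row does not reach is not made up. Full scale, the value 1, is 0.3 m for a shift and 45 degrees for a turn. A row lasts 1/10 s, in which the tool goes at most 50 mm and 8.59 degrees, less where a joint would pass 70% of its speed; a pose out of reach is approached as far as the arm can. A call with a number of a shift or a turn outside -1 to 1 is refused whole. A call with a gripper value outside its range is refused whole. The fingers move at their own pace and stop on an object; "newtons" is the grip in N (left out, the last holds). Time passes only in rows, so rows that do not move let the fingers close. It gives the time, the measured TCP pose, the force, the opening and the grip force at its end, in the units of the state.
- bot.observe(): the state, without advancing time (a new reading comes with each control period).
- bot.read_camera(name): name is "scene" or "top" or "wrist"; returns a dict with "image" (480x640x3 uint8, red, green, blue), "range_z" (480x640 float32, m along the optical axis (not along the pixel's ray), 0 where there is no reading), "fx", "fy", "cx", "cy" (pixels), "rvec" (rotation vector, rad) and "tvec" (3), from world to camera coordinates, as OpenCV has them. Camera axes: x right, y down, z forward; pixel columns grow to the right and rows downward; lengths in m; the calibration is good to about 2 mm. A picture is of the moment at which its call begins.
- bot.sign_off(): hands the job in; it is judged then, once.
The state is a dict: "time": time; "joints": joint angles; "joint_vel": joint speeds; "joint_torque": joint torques, N m; "tool_pos": TCP position; "tcp_rot": TCP orientation; "force": force on the tool from outside, world axes, zero at the start; "wrist_torque": the same for the moment, N m; "grip_width": finger opening in m; "gripper_force": force on a finger pad.
Only numpy, scipy, OpenCV 4.12 (cv2) and the standard library are available. Lean on these libraries where they do the work, as an engineer would, in place of code of your own. Each camera call takes 0.05 s, during which the arm holds its last target. There are 200 camera calls.

## Working session

There is one attempt and no reset: what is moved stays moved. The work goes in short steps, Python scripts to look and compute and a tool call to move; the robot and the scene stay as the last step left them, time stands still between calls to the robot, and variables do not carry over. Pictures are saved under pics/ and viewed, at most 14 in all, crops included, and the job is handed in when it is done.

Besides the shell and the picture viewer there is one more tool, called after "Request:" as name(argument=value, ...) on one line, values as JSON. move_arm: Moves the arm, as the interface text tells. Shift numbers are shares of 0.3 m and turn numbers shares of 45 degrees, none past 1 either way. Its arguments: {"type":"object","properties":{"plan":{"type":"array"},"newtons":{"type":"number"}},"required":["plan"]}

```bash
mkdir -p pics; ls
cat > h.py <<'E'
import numpy as np, cv2, pickle
from bench import bot
def cam(n, save=None):
    c=bot.read_camera(n)
    if save: cv2.imwrite('pics/'+save, c['image'][:,:,::-1])
    c['R']=cv2.Rodrigues(np.array(c['rvec'],float))[0]; c['t']=np.array(c['tvec'],float).ravel()
    pickle.dump(c,open(f'{n}.pkl','wb')); return c
def load(n): return pickle.load(open(f'{n}.pkl','rb'))
def ray(c,u,v,z):
    d=c['R'].T@np.array([(u-c['cx'])/c['fx'],(v-c['cy'])/c['fy'],1]); o=-c['R'].T@c['t']
    return o+d*(z-o[2])/d[2]
def cloud(c):
    v,u=np.mgrid[:480,:640]; Z=c['range_z']
    P=np.stack([(u-c['cx'])/c['fx']*Z,(v-c['cy'])/c['fy']*Z,Z],-1)
    W=(P-c['t'])@c['R']; W[Z==0]=np.nan; return W
E
python3 - <<'E'
from h import *
for n in('top','scene'):
    c=cam(n,n+'0.png'); print(n,-c['R'].T@c['t'],c['fx'],c['R'][2])
print(bot.observe())
E
```

```text
pics
top [ 0.35365641 -0.0061207   1.25061305] 464.4211895326262 [ 0.15519511 -0.00171864 -0.98788234]
scene [0.99963032 0.63935806 0.70889398] 434.97547509024514 [-0.43741725 -0.6405997  -0.63110869]
{'time': 0.1, 'joints': array([-1.49872460e+00,  1.04617386e-01,  9.65662171e-02,  1.56393113e+00,
        5.63039246e-06,  1.35309188e+00]), 'joint_vel': array([ 0.00176668, -0.00209387,  0.00147937,  0.00224565,  0.0012386 ,
       -0.00030305]), 'joint_torque': array([ 7.34046567e-03, -5.58202672e+01,  5.04722929e+01,  1.27155671e-02,
       -1.36812769e-04, -4.02734247e-05]), 'tool_pos': array([ 0.1714297 , -0.5746898 ,  0.24462365]), 'tcp_rot': array([-5.91211517e-04,  9.89521897e-01,  1.44381659e-01,  4.59487946e-05]), 'force': array([-0.78560433,  0.8227201 ,  0.00644367]), 'wrist_torque': array([-0.00806019,  0.0621136 , -0.01461061]), 'gripper_force': 0.0, 'grip_width': 0.08544750632538509}
```

View pics/top0.png

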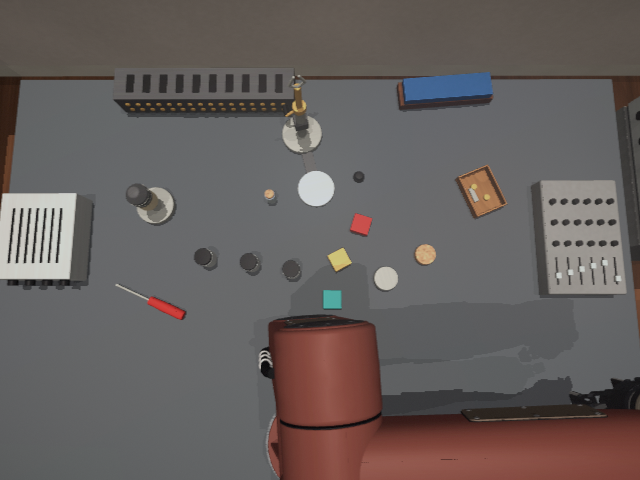

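View pics/scene0.png

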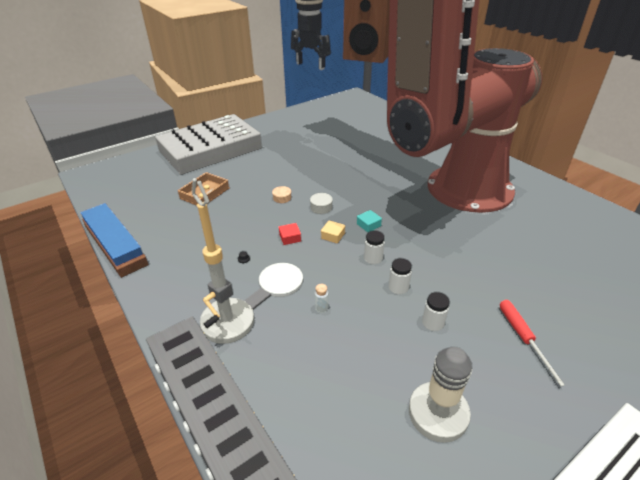

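The top view shows the pad at (316,188) with the mast foot at (302,133). The vial is at (270,195), the mic at (155,205), and the cans at (204,257), (250,262) and (291,269). The steel weight is at (386,278) and the cork at (425,254). Candidates for brass are yellow (340,259), red (361,224) and turquoise (332,299), so I choose yellow. The black knob at (359,176) is not needed.

```bash
cat > m.py <<'E'
from h import *
c=load('top'); im=c['image']; W=cloud(c)
items=dict(pad=(316,188,.012,28),steel=(386,278,.030,18),brass=(340,259,.028,18),red=(361,224,.028,16),teal=(332,299,.028,16),cork=(425,254,.024,17),c1=(204,257,.070,14),c2=(250,262,.070,14),c3=(291,269,.070,14),vial=(270,193,.064,10),foot=(302,133,.012,26),mic=(155,205,.012,26),knob=(359,176,.015,10))
for n,(u,v,h,r) in items.items():
    w=W[v-r:v+r+1,u-r:u+r+1]; m=(abs(w[...,2]-h)<.006).astype(np.uint8)
    k,l,st,ce=cv2.connectedComponentsWithStats(m)
    if k<2: print(n,'none',np.nanmedian(w[...,2]));continue
    i=1+np.argmax(st[1:,4]); p=w[l==i]
    cn=max(cv2.findContours((l==i).astype(np.uint8),0,1)[0],key=cv2.contourArea)
    (cu,cv_),(a,b),ang=cv2.minAreaRect(cn); zz=np.median(p[:,2])
    q=ray(c,cu+u-r,cv_+v-r,h)
    # yaw of rect via corners
    bx=cv2.boxPoints(((cu,cv_),(a,b),ang)); g=[ray(c,x+u-r,y+v-r,h) for x,y in bx]
    e=g[1]-g[0]
    print(n,'ctr',q.round(4)[:2],'mean',p.mean(0).round(4),'size',np.linalg.norm(e).round(3),np.linalg.norm(g[2]-g[1]).round(3),'yaw',np.degrees(np.arctan2(e[1],e[0])).round(1)%90,'r',np.hypot(*q[:2]).round(3))
z=im[160:310,180:440]
cv2.imwrite('pics/crop.png',cv2.resize(z[:,:,::-1],None,fx=3,fy=3,interpolation=2))
E
python3 m.py
```

```text
pad ctr [0.6747 0.    ] mean [0.667  0.0018 0.0125] size 0.099 0.13 yaw 89.9 r 0.675
steel ctr [ 0.4146 -0.1822] mean [ 0.4142 -0.1826  0.0311] size 0.06 0.06 yaw 44.3 r 0.453
brass ctr [ 0.4644 -0.0613] mean [ 0.4641 -0.0614  0.0288] size 0.048 0.048 yaw 28.5 r 0.468
red ctr [ 0.5582 -0.1201] mean [ 0.5584 -0.1203  0.0292] size 0.049 0.047 yaw 71.1 r 0.571
teal ctr [ 0.36   -0.0412] mean [ 0.3601 -0.0413  0.0291] size 0.047 0.046 yaw 89.9 r 0.362
cork ctr [ 0.4787 -0.2888] mean [ 0.4778 -0.2894  0.025 ] size 0.053 0.051 yaw 89.9 r 0.559
c1 ctr [0.469  0.2893] mean [0.4688 0.2889 0.071 ] size 0.043 0.041 yaw 89.9 r 0.551
c2 ctr [0.456  0.1718] mean [0.4555 0.1718 0.071 ] size 0.043 0.041 yaw 89.9 r 0.487
c3 ctr [0.4366 0.0636] mean [0.4369 0.0641 0.071 ] size 0.041 0.043 yaw 89.9 r 0.441
vial ctr [0.634  0.1227] mean [0.6336 0.1221 0.0647] size 0.022 0.023 yaw 14.299999999999997 r 0.646
foot ctr [0.7827 0.0413] mean [0.7699 0.0276 0.0131] size 0.073 0.097 yaw 74.4 r 0.784
mic ctr [0.5811 0.4031] mean [0.5813 0.4014 0.0125] size 0.062 0.013 yaw 43.1 r 0.707
knob ctr [ 0.6925 -0.1176] mean [ 0.692  -0.1174  0.0149] size 0.026 0.029 yaw 27.0 r 0.702
```

View pics/crop.png

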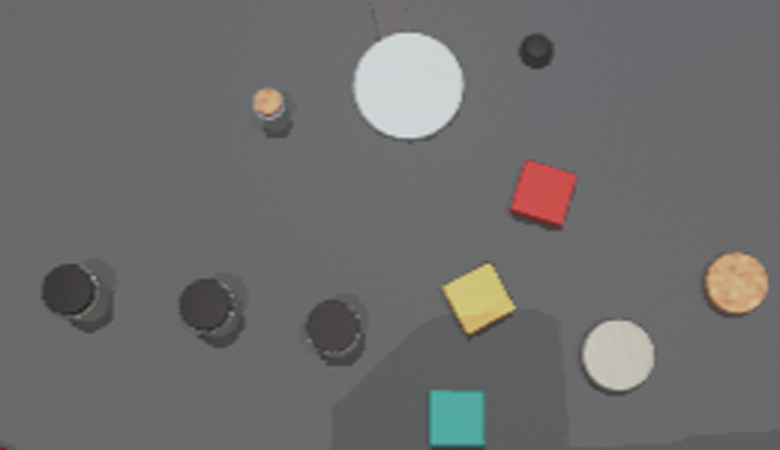

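Request:
move_arm(plan=[{"rz": -0.163}, {"rz": -0.163}, {"rz": -0.163}, {"rz": -0.163}, {"rz": -0.163}, {"rz": -0.163}, {"rz": -0.163}, {"rz": -0.163}, {"rz": -0.163}, {"rz": -0.163}, {"x": 0.119, "y": 0.074}, {"x": 0.119, "y": 0.074}, {"x": 0.119, "y": 0.074}, {"x": 0.119, "y": 0.074}, {"x": 0.119, "y": 0.074}, {"x": 0.119, "y": 0.074}, {"x": 0.119, "y": 0.074}, {"x": 0.119, "y": 0.074}, {"x": 0.119, "y": 0.074}, {"fingers": 1}])

```text
$.plan[0]: bad value
```

```bash
cat > g.py <<'E'
# python3 g.py X Y Z THETA : remaining shift in tool units from present pose
import sys
from h import *
from scipy.spatial.transform import Rotation as Ro
s=bot.observe(); q=s['tcp_rot']; R=Ro.from_quat([q[1],q[2],q[3],q[0]])
M=R.as_matrix(); th=np.degrees(np.arctan2(M[1,0],M[0,0]))
print('t',round(s['time'],2),'p',s['tool_pos'].round(4),'th',th.round(2),'tilt',M[2].round(4),'F',s['force'].round(2),'w',round(s['grip_width'],4),'gf',s['gripper_force'])
if len(sys.argv)>4:
    x,y,z,t=map(float,sys.argv[1:5]); d=np.array([x,y,z])-s['tool_pos']; rz=-(t-th)
    a=np.radians(t); T=np.array([[np.cos(a),np.sin(a),0],[np.sin(a),-np.cos(a),0],[0,0,-1]]).T
    print('after turn: shift units',(T.T@d/.3).round(4) if 0 else (np.array([[np.cos(a),np.sin(a),0],[np.sin(a),-np.cos(a),0],[0,0,-1]])@d/.3).round(4),'rz',(rz/45).round(4))
E
python3 g.py .4146 -.1822 .014 90
python3 - <<'E'
from h import *
c=load('top'); im=c['image'].astype(int)
m=np.zeros((480,640),np.uint8); m[160:220,285:350]=(im[160:220,285:350].min(2)>150)
cn=max(cv2.findContours(m,0,1)[0],key=cv2.contourArea); (u,v),(a,b),t=cv2.fitEllipse(cn); print(u,v,a,b,ray(c,u,v,.012),'diam',a*np.linalg.norm(ray(c,u+.5,v,.012)-ray(c,u-.5,v,.012)))
w=cam('wrist','w1.png'); print(-w['R'].T@w['t'])
W=cloud(w);
E
```

```text
t 0.1 p [ 0.1714 -0.5747  0.2446] th 16.6 tilt [ 3.0e-04 -1.2e-03 -1.0e+00] F [-0.79  0.82  0.01] w 0.0854 gf 0.0
after turn: shift units [1.3083 0.8106 0.7687] rz -1.631
315.63739013671875 188.02244567871094 34.478843688964844 35.689727783203125 [0.66056858 0.00104005 0.012     ] diam 0.09437529263928943
[ 0.25199208 -0.55098779  0.37294201]
```

View pics/w1.png

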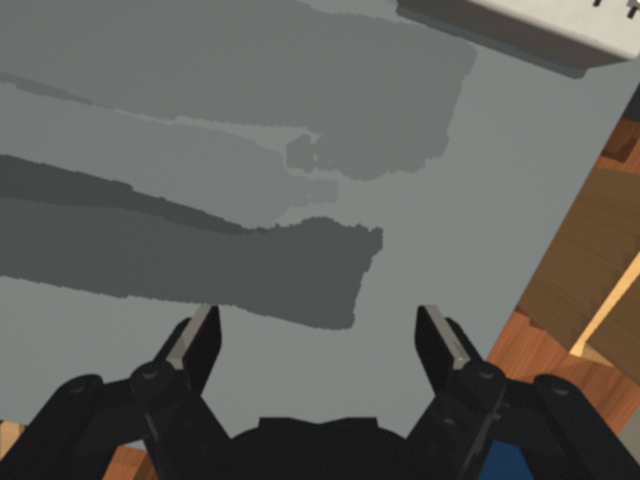

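The wrist picture shows only bare slate under the open fingers, with the fingertips at (205,310) and (430,310). The move was refused, so I will send rows with every field filled in.

Request:
move_arm(plan=[{"x": 0, "y": 0, "z": 0, "rx": 0, "ry": 0, "rz": -0.163, "fingers": 1}, {"x": 0, "y": 0, "z": 0, "rx": 0, "ry": 0, "rz": -0.163, "fingers": 1}, {"x": 0, "y": 0, "z": 0, "rx": 0, "ry": 0, "rz": -0.163, "fingers": 1}, {"x": 0, "y": 0, "z": 0, "rx": 0, "ry": 0, "rz": -0.163, "fingers": 1}, {"x": 0, "y": 0, "z": 0, "rx": 0, "ry": 0, "rz": -0.163, "fingers": 1}, {"x": 0, "y": 0, "z": 0, "rx": 0, "ry": 0, "rz": -0.163, "fingers": 1}, {"x": 0, "y": 0, "z": 0, "rx": 0, "ry": 0, "rz": -0.163, "fingers": 1}, {"x": 0, "y": 0, "z": 0, "rx": 0, "ry": 0, "rz": -0.163, "fingers": 1}, {"x": 0, "y": 0, "z": 0, "rx": 0, "ry": 0, "rz": -0.163, "fingers": 1}, {"x": 0, "y": 0, "z": 0, "rx": 0, "ry": 0, "rz": -0.163, "fingers": 1}, {"x": 0.12, "y": 0.08, "z": 0, "rx": 0, "ry": 0, "rz": 0, "fingers": 1}, {"x": 0.12, "y": 0.08, "z": 0, "rx": 0, "ry": 0, "rz": 0, "fingers": 1}, {"x": 0.12, "y": 0.08, "z": 0, "rx": 0, "ry": 0, "rz": 0, "fingers": 1}, {"x": 0.12, "y": 0.08, "z": 0, "rx": 0, "ry": 0, "rz": 0, "fingers": 1}, {"x": 0.12, "y": 0.08, "z": 0, "rx": 0, "ry": 0, "rz": 0, "fingers": 1}, {"x": 0.12, "y": 0.08, "z": 0, "rx": 0, "ry": 0, "rz": 0, "fingers": 1}, {"x": 0.12, "y": 0.08, "z": 0, "rx": 0, "ry": 0, "rz": 0, "fingers": 1}, {"x": 0.12, "y": 0.08, "z": 0, "rx": 0, "ry": 0, "rz": 0, "fingers": 1}, {"x": 0.12, "y": 0.08, "z": 0, "rx": 0, "ry": 0, "rz": 0, "fingers": 1}, {"x": 0, "y": 0, "z": 0, "rx": 0, "ry": 0, "rz": 0, "fingers": 1}], newtons=60)

```text
time: 2.15
tool_pos: [0.3896, -0.2473, 0.2454]
tcp_rot: [-0.0, 0.706, 0.709, 0.001]
force: [0.7, -0.3, 0.1]
grip_width: 0.0852
gripper_force: 0.0
```

```bash
python3 g.py .4146 -.1822 .014 90
python3 - <<'E'
from h import *
w=cam('wrist','w2.png'); W=cloud(w)
m=((abs(W[...,2]-.030)<.005)&(abs(W[...,0]-.4146)<.05)&(abs(W[...,1]+.1822)<.05)).astype(np.uint8)
cn=max(cv2.findContours(m,0,1)[0],key=cv2.contourArea); (u,v),(a,b),t=cv2.fitEllipse(cn); print(u,v,a,b,ray(w,u,v,.030), np.median(W[m>0][:,2]))
E
```

```text
t 2.15 p [ 0.3896 -0.2473  0.2454] th 90.25 tilt [ 8.e-04  7.e-04 -1.e+00] F [ 0.7  -0.31  0.12] w 0.0852 gf 0.0
after turn: shift units [0.2171 0.0832 0.7714] rz 0.0056
342.1471252441406 138.83639526367188 62.03607177734375 65.04456329345703 [ 0.41275593 -0.18149711  0.03      ] 0.029825708078313008
```

View pics/w2.png

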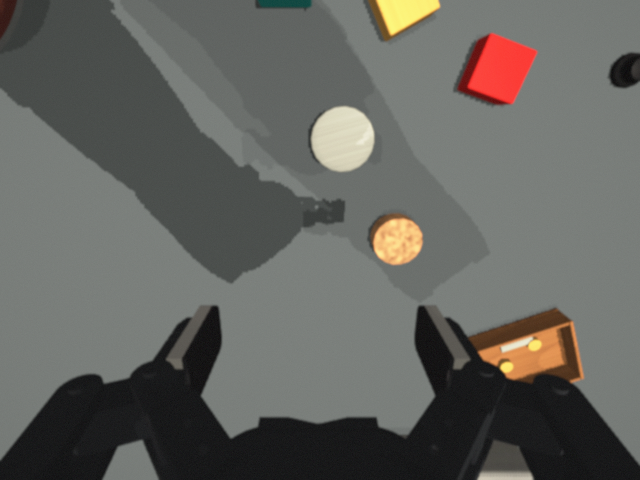

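The steel disc is at (342,139) and the cork at (396,240). The two cameras agree on the steel to within 2 mm.

Request:
move_arm(plan=[{"x": 0.109, "y": 0.04, "z": 0.05, "rx": 0, "ry": 0, "rz": 0.006, "fingers": 1}, {"x": 0.109, "y": 0.04, "z": 0.05, "rx": 0, "ry": 0, "rz": 0, "fingers": 1}, {"x": 0, "y": 0, "z": 0.1, "rx": 0, "ry": 0, "rz": 0, "fingers": 1}, {"x": 0, "y": 0, "z": 0.1, "rx": 0, "ry": 0, "rz": 0, "fingers": 1}, {"x": 0, "y": 0, "z": 0.1, "rx": 0, "ry": 0, "rz": 0, "fingers": 1}, {"x": 0, "y": 0, "z": 0.1, "rx": 0, "ry": 0, "rz": 0, "fingers": 1}, {"x": 0, "y": 0, "z": 0.1, "rx": 0, "ry": 0, "rz": 0, "fingers": 1}, {"x": 0, "y": 0, "z": 0.07, "rx": 0, "ry": 0, "rz": 0, "fingers": 1}, {"x": 0, "y": 0, "z": 0.04, "rx": 0, "ry": 0, "rz": 0, "fingers": 1}, {"x": 0, "y": 0, "z": 0.04, "rx": 0, "ry": 0, "rz": 0, "fingers": 1}, {"x": 0, "y": 0, "z": 0.02, "rx": 0, "ry": 0, "rz": 0, "fingers": 1}, {"x": 0, "y": 0, "z": 0, "rx": 0, "ry": 0, "rz": 0, "fingers": 1}, {"x": 0, "y": 0, "z": 0, "rx": 0, "ry": 0, "rz": 0, "fingers": -1}, {"x": 0, "y": 0, "z": 0, "rx": 0, "ry": 0, "rz": 0, "fingers": -1}, {"x": 0, "y": 0, "z": 0, "rx": 0, "ry": 0, "rz": 0, "fingers": -1}, {"x": 0, "y": 0, "z": 0, "rx": 0, "ry": 0, "rz": 0, "fingers": -1}, {"x": 0, "y": 0, "z": 0, "rx": 0, "ry": 0, "rz": 0, "fingers": -1}])

```text
time: 3.9
tool_pos: [0.4131, -0.1865, 0.016]
tcp_rot: [0.001, 0.709, 0.705, 0.0]
force: [0.0, 1.7, 5.8]
grip_width: 0.0598
gripper_force: 65.3
```

```bash
python3 g.py .6606 .001 .15 90
```

```text
t 3.9 p [ 0.4131 -0.1865  0.016 ] th 89.7 tilt [-0.0014  0.0024 -1.    ] F [0.02 1.66 5.79] w 0.0598 gf 65.27637999504805
after turn: shift units [ 0.625   0.8251 -0.4468] rz -0.0066
```

Request:
move_arm(plan=[{"x": 0, "y": 0, "z": -0.05, "rx": 0, "ry": 0, "rz": 0, "fingers": -1}, {"x": 0, "y": 0, "z": -0.1, "rx": 0, "ry": 0, "rz": 0, "fingers": -1}, {"x": 0, "y": 0, "z": -0.1, "rx": 0, "ry": 0, "rz": 0, "fingers": -1}, {"x": 0, "y": 0, "z": -0.1, "rx": 0, "ry": 0, "rz": 0, "fingers": -1}, {"x": 0, "y": 0, "z": -0.05, "rx": 0, "ry": 0, "rz": -0.006, "fingers": -1}, {"x": 0.06, "y": 0.08, "z": 0, "rx": 0, "ry": 0, "rz": 0, "fingers": -1}, {"x": 0.06, "y": 0.08, "z": 0, "rx": 0, "ry": 0, "rz": 0, "fingers": -1}, {"x": 0.06, "y": 0.08, "z": 0, "rx": 0, "ry": 0, "rz": 0, "fingers": -1}, {"x": 0.06, "y": 0.08, "z": 0, "rx": 0, "ry": 0, "rz": 0, "fingers": -1}, {"x": 0.06, "y": 0.08, "z": 0, "rx": 0, "ry": 0, "rz": 0, "fingers": -1}, {"x": 0.06, "y": 0.08, "z": 0, "rx": 0, "ry": 0, "rz": 0, "fingers": -1}, {"x": 0.06, "y": 0.08, "z": 0, "rx": 0, "ry": 0, "rz": 0, "fingers": -1}, {"x": 0.06, "y": 0.08, "z": 0, "rx": 0, "ry": 0, "rz": 0, "fingers": -1}, {"x": 0.06, "y": 0.08, "z": 0, "rx": 0, "ry": 0, "rz": 0, "fingers": -1}, {"x": 0.06, "y": 0.08, "z": 0, "rx": 0, "ry": 0, "rz": 0, "fingers": -1}, {"x": 0, "y": 0, "z": 0, "rx": 0, "ry": 0, "rz": 0, "fingers": -1}, {"x": 0, "y": 0, "z": 0, "rx": 0, "ry": 0, "rz": 0, "fingers": -1}])

```text
time: 5.6
tool_pos: [0.6515, -0.0055, 0.1325]
tcp_rot: [-0.001, 0.707, 0.707, -0.001]
force: [-0.6, -0.5, -7.5]
grip_width: 0.0597
gripper_force: 69.3
```

```bash
python3 g.py .6606 -.0035 .029 90
python3 - <<'E'
from h import *
w=cam('wrist','w3.png')
E
```

```text
t 5.6 p [ 0.6515 -0.0055  0.1325] th 90.02 tilt [ 2.0e-04 -2.8e-03 -1.0e+00] F [-0.56 -0.52 -7.48] w 0.0597 gf 69.31961806956679
after turn: shift units [0.0066 0.0304 0.3449] rz 0.0005
```

View pics/w3.png

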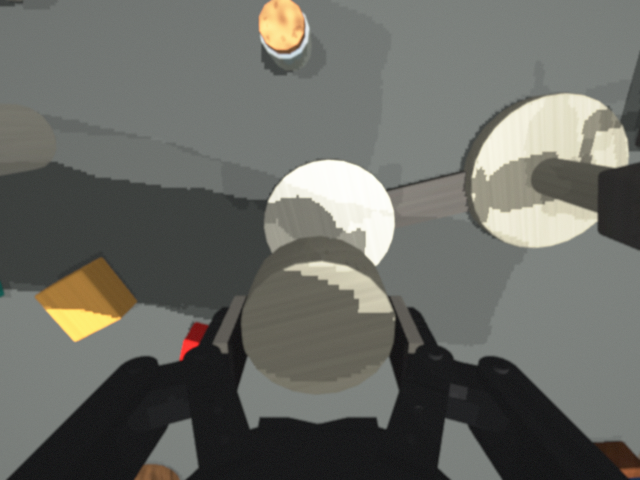

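The steel weight is held at (320,325), square and in line with the pad behind it at (330,220), with the vial at (283,30) and the mast foot at (545,170). Next I measure where the weight sits in the gripper.

```bash
cat > held.py <<'E'
import sys
from h import *
w=load('wrist'); W=cloud(w); p=bot.observe()['tool_pos']; h=float(sys.argv[1])
m=((abs(W[...,2]-h)<.006)&(np.hypot(W[...,0]-p[0],W[...,1]-p[1])<.045)).astype(np.uint8)
m=cv2.morphologyEx(m,cv2.MORPH_OPEN,np.ones((9,9)))
cn=max(cv2.findContours(m,0,1)[0],key=cv2.contourArea)
pts=np.array([ray(w,u,v,h)[:2] for u,v in cn[:,0]],np.float32)
print('top z',np.median(W[m>0][:,2]),'circle',cv2.minEnclosingCircle(pts),'offset',(np.array(cv2.minEnclosingCircle(pts)[0])-p[:2]).round(4))
q=W[...,:2][m>0]; print('bbox',np.nanmin(q,0),np.nanmax(q,0))
# pad
im=w['image'].astype(int); u0=int
E
python3 held.py .1465
```

```text
top z 0.1461392221708417 circle ((0.6510407328605652, 0.0017970672342926264), 0.036895543336868286) offset [-0.0002  0.0078]
bbox [ 0.60744092 -0.03209764] [0.69464778 0.03030012]
```

Request:
move_arm(plan=[{"x": 0.0066, "y": 0.03, "z": 0, "rx": 0, "ry": 0, "rz": 0, "fingers": -1}, {"x": 0, "y": 0, "z": 0.07, "rx": 0, "ry": 0, "rz": 0, "fingers": -1}, {"x": 0, "y": 0, "z": 0.07, "rx": 0, "ry": 0, "rz": 0, "fingers": -1}, {"x": 0, "y": 0, "z": 0.07, "rx": 0, "ry": 0, "rz": 0, "fingers": -1}, {"x": 0, "y": 0, "z": 0.05, "rx": 0, "ry": 0, "rz": 0, "fingers": -1}, {"x": 0, "y": 0, "z": 0.03, "rx": 0, "ry": 0, "rz": 0, "fingers": -1}, {"x": 0, "y": 0, "z": 0.02, "rx": 0, "ry": 0, "rz": 0, "fingers": -1}, {"x": 0, "y": 0, "z": 0.01, "rx": 0, "ry": 0, "rz": 0, "fingers": -1}, {"x": 0, "y": 0, "z": 0.01, "rx": 0, "ry": 0, "rz": 0, "fingers": -1}, {"x": 0, "y": 0, "z": 0, "rx": 0, "ry": 0, "rz": 0, "fingers": -1}, {"x": 0, "y": 0, "z": 0, "rx": 0, "ry": 0, "rz": 0, "fingers": -1}])

```text
time: 6.75
tool_pos: [0.6614, -0.0041, 0.0359]
tcp_rot: [0.0, 0.707, 0.707, 0.0]
force: [0.3, 0.7, -6.6]
grip_width: 0.0604
gripper_force: 69.2
```

```bash
python3 g.py .6606 -.0035 .029 90
```

```text
t 6.75 p [ 0.6614 -0.0041  0.0359] th 89.96 tilt [-2.e-04  8.e-04 -1.e+00] F [ 0.27  0.65 -6.6 ] w 0.0604 gf 69.24040880519897
after turn: shift units [ 0.0021 -0.0028  0.0229] rz -0.0009
```

Request:
move_arm(plan=[{"x": 0, "y": 0, "z": 0.01, "rx": 0, "ry": 0, "rz": 0, "fingers": -1}, {"x": 0, "y": 0, "z": 0.008, "rx": 0, "ry": 0, "rz": 0, "fingers": -1}, {"x": 0, "y": 0, "z": 0.004, "rx": 0, "ry": 0, "rz": 0, "fingers": -1}, {"x": 0, "y": 0, "z": 0, "rx": 0, "ry": 0, "rz": 0, "fingers": -1}, {"x": 0, "y": 0, "z": 0, "rx": 0, "ry": 0, "rz": 0, "fingers": -1}])

```text
time: 7.25
tool_pos: [0.6611, -0.0041, 0.0286]
tcp_rot: [0.0, 0.707, 0.707, -0.0]
force: [0.2, -0.1, -7.1]
grip_width: 0.0599
gripper_force: 69.3
```

Request:
move_arm(plan=[{"x": 0, "y": 0, "z": 0.004, "rx": 0, "ry": 0, "rz": 0, "fingers": -1}, {"x": 0, "y": 0, "z": 0, "rx": 0, "ry": 0, "rz": 0, "fingers": -1}, {"x": 0, "y": 0, "z": 0, "rx": 0, "ry": 0, "rz": 0, "fingers": -1}])

```text
time: 7.55
tool_pos: [0.6613, -0.0041, 0.0281]
tcp_rot: [0.0, 0.707, 0.707, 0.0]
force: [-3.7, 0.4, 1.0]
grip_width: 0.0599
gripper_force: 70.2
```

Request:
move_arm(plan=[{"x": 0, "y": 0, "z": 0, "rx": 0, "ry": 0, "rz": 0, "fingers": 1}, {"x": 0, "y": 0, "z": 0, "rx": 0, "ry": 0, "rz": 0, "fingers": 1}, {"x": 0, "y": 0, "z": 0, "rx": 0, "ry": 0, "rz": 0, "fingers": 1}, {"x": 0, "y": 0, "z": 0, "rx": 0, "ry": 0, "rz": 0, "fingers": 1}, {"x": 0, "y": 0, "z": -0.05, "rx": 0, "ry": 0, "rz": 0, "fingers": 1}, {"x": 0, "y": 0, "z": -0.1, "rx": 0, "ry": 0, "rz": 0, "fingers": 1}, {"x": 0, "y": 0, "z": -0.15, "rx": 0, "ry": 0, "rz": 0, "fingers": 1}, {"x": 0, "y": 0, "z": -0.1, "rx": 0, "ry": 0, "rz": 0, "fingers": 1}, {"x": -0.034, "y": -0.11, "z": -0.03, "rx": 0, "ry": 0, "rz": 0, "fingers": 1}, {"x": -0.034, "y": -0.11, "z": 0, "rx": 0, "ry": 0, "rz": 0, "fingers": 1}, {"x": -0.034, "y": -0.11, "z": 0, "rx": 0, "ry": 0, "rz": 0, "fingers": 1}, {"x": -0.034, "y": -0.11, "z": 0, "rx": 0, "ry": 0, "rz": 0, "fingers": 1}, {"x": -0.034, "y": -0.11, "z": 0, "rx": 0, "ry": 0, "rz": 0, "fingers": 1}, {"x": -0.03, "y": -0.11, "z": 0, "rx": 0, "ry": 0, "rz": 0, "fingers": 1}, {"x": 0, "y": 0, "z": 0, "rx": 0, "ry": 0, "rz": -0.158, "fingers": 1}, {"x": 0, "y": 0, "z": 0, "rx": 0, "ry": 0, "rz": -0.158, "fingers": 1}, {"x": 0, "y": 0, "z": 0, "rx": 0, "ry": 0, "rz": -0.158, "fingers": 1}, {"x": 0, "y": 0, "z": 0, "rx": 0, "ry": 0, "rz": -0.158, "fingers": 1}, {"x": 0, "y": 0, "z": 0, "rx": 0, "ry": 0, "rz": 0, "fingers": 1}, {"x": 0, "y": 0, "z": 0, "rx": 0, "ry": 0, "rz": 0, "fingers": 1}])

```text
time: 9.55
tool_pos: [0.4632, -0.064, 0.1573]
tcp_rot: [0.001, 0.514, 0.858, 0.0]
force: [0.4, 1.4, -0.3]
grip_width: 0.0853
gripper_force: 0.0
```

```bash
python3 g.py .4644 -.0613 .014 118.5
cat > chk.py <<'E'
import sys
from h import *
# python3 chk.py u v h r : centre of component at height h near pixel, top camera
c=cam('top',sys.argv[5] if len(sys.argv)>5 else None); u,v=int(sys.argv[1]),int(sys.argv[2]); h=float(sys.argv[3]); r=int(sys.argv[4])
W=cloud(c)[v-r:v+r+1,u-r:u+r+1]; m=(abs(W[...,2]-h)<.006).astype(np.uint8)
k,l,st,ce=cv2.connectedComponentsWithStats(m); i=1+np.argmax(st[1:,4])
cn=max(cv2.findContours((l==i).astype(np.uint8),0,1)[0],key=cv2.contourArea)
(cu,cv_),(a,b),t=cv2.fitEllipse(cn); print('px',cu+u-r,cv_+v-r,'ax',a,b,'pos',ray(c,cu+u-r,cv_+v-r,h).round(4),'z',np.median(W[l==i][:,2]).round(4))
E
python3 chk.py 316 188 .042 25 t1.png
```

```text
t 9.55 p [ 0.4632 -0.064   0.1573] th 118.19 tilt [-9.e-04  6.e-04 -1.e+00] F [ 0.41  1.37 -0.34] w 0.0853 gf 0.0
after turn: shift units [0.006  0.0077 0.4777] rz -0.0069
px 316.2660160064697 184.94286918640137 ax 22.04517936706543 22.23741340637207 pos [ 0.6616 -0.0008  0.042 ] z 0.0433
```

View pics/t1.png

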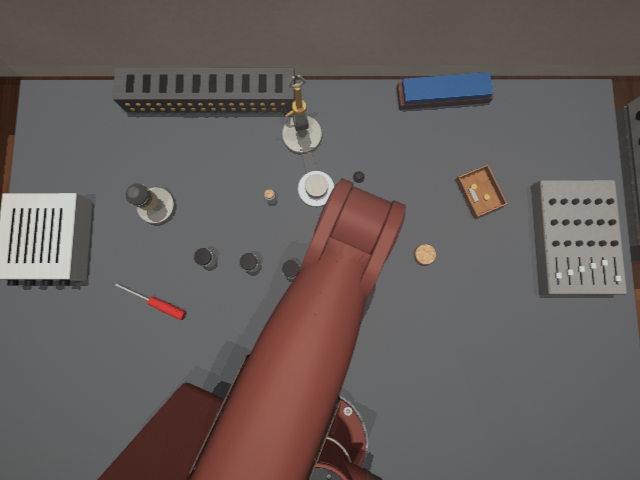

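The steel weight sits on the pad at (316,185), about 2 mm off centre. The vial at (270,195) and the mic are unmoved. Next is the brass block.

Request:
move_arm(plan=[{"x": 0.006, "y": 0.008, "z": 0, "rx": 0, "ry": 0, "rz": -0.007, "fingers": 1}, {"x": 0, "y": 0, "z": 0.1, "rx": 0, "ry": 0, "rz": 0, "fingers": 1}, {"x": 0, "y": 0, "z": 0.1, "rx": 0, "ry": 0, "rz": 0, "fingers": 1}, {"x": 0, "y": 0, "z": 0.1, "rx": 0, "ry": 0, "rz": 0, "fingers": 1}, {"x": 0, "y": 0, "z": 0.08, "rx": 0, "ry": 0, "rz": 0, "fingers": 1}, {"x": 0, "y": 0, "z": 0.05, "rx": 0, "ry": 0, "rz": 0, "fingers": 1}, {"x": 0, "y": 0, "z": 0.03, "rx": 0, "ry": 0, "rz": 0, "fingers": 1}, {"x": 0, "y": 0, "z": 0.014, "rx": 0, "ry": 0, "rz": 0, "fingers": 1}, {"x": 0, "y": 0, "z": 0, "rx": 0, "ry": 0, "rz": 0, "fingers": 1}, {"x": 0, "y": 0, "z": 0, "rx": 0, "ry": 0, "rz": 0, "fingers": -1}, {"x": 0, "y": 0, "z": 0, "rx": 0, "ry": 0, "rz": 0, "fingers": -1}, {"x": 0, "y": 0, "z": 0, "rx": 0, "ry": 0, "rz": 0, "fingers": -1}, {"x": 0, "y": 0, "z": 0, "rx": 0, "ry": 0, "rz": 0, "fingers": -1}, {"x": 0, "y": 0, "z": 0, "rx": 0, "ry": 0, "rz": 0, "fingers": -1}, {"x": 0, "y": 0, "z": 0, "rx": 0, "ry": 0, "rz": 0, "fingers": -1}])

```text
time: 11.1
tool_pos: [0.4648, -0.0616, 0.0153]
tcp_rot: [0.001, 0.51, 0.86, -0.0]
force: [-1.0, -0.6, 7.0]
grip_width: 0.0467
gripper_force: 62.8
```

```bash
python3 g.py .6613 0 .12 118.5
```

```text
t 11.1 p [ 0.4648 -0.0616  0.0153] th 118.7 tilt [-1.3e-03  3.0e-04 -1.0e+00] F [-1.02 -0.62  7.04] w 0.0467 gf 62.83427953720093
after turn: shift units [-0.1322  0.6737 -0.3491] rz 0.0045
```

Request:
move_arm(plan=[{"x": 0, "y": 0, "z": -0.05, "rx": 0, "ry": 0, "rz": 0, "fingers": -1}, {"x": 0, "y": 0, "z": -0.1, "rx": 0, "ry": 0, "rz": 0, "fingers": -1}, {"x": 0, "y": 0, "z": -0.1, "rx": 0, "ry": 0, "rz": 0, "fingers": -1}, {"x": 0, "y": 0, "z": -0.1, "rx": 0, "ry": 0, "rz": 0, "fingers": -1}, {"x": -0.0165, "y": 0.084, "z": 0, "rx": 0, "ry": 0, "rz": 0.005, "fingers": -1}, {"x": -0.0165, "y": 0.084, "z": 0, "rx": 0, "ry": 0, "rz": 0, "fingers": -1}, {"x": -0.0165, "y": 0.084, "z": 0, "rx": 0, "ry": 0, "rz": 0, "fingers": -1}, {"x": -0.0165, "y": 0.084, "z": 0, "rx": 0, "ry": 0, "rz": 0, "fingers": -1}, {"x": -0.0165, "y": 0.084, "z": 0, "rx": 0, "ry": 0, "rz": 0, "fingers": -1}, {"x": -0.0165, "y": 0.084, "z": 0, "rx": 0, "ry": 0, "rz": 0, "fingers": -1}, {"x": -0.0165, "y": 0.084, "z": 0, "rx": 0, "ry": 0, "rz": 0, "fingers": -1}, {"x": -0.0165, "y": 0.084, "z": 0, "rx": 0, "ry": 0, "rz": 0, "fingers": -1}, {"x": 0, "y": 0, "z": 0, "rx": 0, "ry": 0, "rz": 0, "fingers": -1}, {"x": 0, "y": 0, "z": 0, "rx": 0, "ry": 0, "rz": 0, "fingers": -1}, {"x": 0, "y": 0, "z": 0, "rx": 0, "ry": 0, "rz": 0, "fingers": -1}])

```text
time: 12.6
tool_pos: [0.6595, 0.0001, 0.1188]
tcp_rot: [-0.001, 0.511, 0.859, -0.0]
force: [0.3, -0.2, -4.6]
grip_width: 0.0467
gripper_force: 64.5
```

```bash
python3 g.py .6613 0 .0573 118.5
```

```text
t 12.6 p [6.595e-01 1.000e-04 1.188e-01] th 118.48 tilt [ 7.0e-04 -1.2e-03 -1.0e+00] F [ 0.3  -0.18 -4.58] w 0.0467 gf 64.50811743736267
after turn: shift units [-0.0033  0.005   0.2049] rz -0.0005
```

Request:
move_arm(plan=[{"x": -0.003, "y": 0.005, "z": 0.05, "rx": 0, "ry": 0, "rz": 0, "fingers": -1}, {"x": 0, "y": 0, "z": 0.06, "rx": 0, "ry": 0, "rz": 0, "fingers": -1}, {"x": 0, "y": 0, "z": 0.04, "rx": 0, "ry": 0, "rz": 0, "fingers": -1}, {"x": 0, "y": 0, "z": 0.03, "rx": 0, "ry": 0, "rz": 0, "fingers": -1}, {"x": 0, "y": 0, "z": 0.01, "rx": 0, "ry": 0, "rz": 0, "fingers": -1}, {"x": 0, "y": 0, "z": 0.01, "rx": 0, "ry": 0, "rz": 0, "fingers": -1}, {"x": 0, "y": 0, "z": 0, "rx": 0, "ry": 0, "rz": 0, "fingers": -1}, {"x": 0, "y": 0, "z": 0, "rx": 0, "ry": 0, "rz": 0, "fingers": -1}])

```text
time: 13.4
tool_pos: [0.6625, 0.0, 0.06]
tcp_rot: [0.0, 0.511, 0.859, 0.0]
force: [0.2, -0.2, -5.3]
grip_width: 0.047
gripper_force: 64.5
```

Request:
move_arm(plan=[{"x": 0, "y": 0, "z": 0.005, "rx": 0, "ry": 0, "rz": 0, "fingers": -1}, {"x": 0, "y": 0, "z": 0.004, "rx": 0, "ry": 0, "rz": 0, "fingers": -1}, {"x": 0, "y": 0, "z": 0, "rx": 0, "ry": 0, "rz": 0, "fingers": -1}, {"x": 0, "y": 0, "z": 0, "rx": 0, "ry": 0, "rz": 0, "fingers": -1}])

```text
time: 13.8
tool_pos: [0.6625, 0.0001, 0.0573]
tcp_rot: [0.0, 0.511, 0.859, 0.0]
force: [-2.1, 0.0, 2.1]
grip_width: 0.0472
gripper_force: 65.2
```

Request:
move_arm(plan=[{"x": 0, "y": 0, "z": 0, "rx": 0, "ry": 0, "rz": 0, "fingers": 1}, {"x": 0, "y": 0, "z": 0, "rx": 0, "ry": 0, "rz": 0, "fingers": 1}, {"x": 0, "y": 0, "z": 0, "rx": 0, "ry": 0, "rz": 0, "fingers": 1}, {"x": 0, "y": 0, "z": -0.05, "rx": 0, "ry": 0, "rz": 0, "fingers": 1}, {"x": 0, "y": 0, "z": -0.1, "rx": 0, "ry": 0, "rz": 0, "fingers": 1}, {"x": 0, "y": 0, "z": -0.15, "rx": 0, "ry": 0, "rz": 0, "fingers": 1}, {"x": 0, "y": 0, "z": -0.05, "rx": 0, "ry": 0, "rz": 0.158, "fingers": 1}, {"x": 0, "y": 0, "z": 0, "rx": 0, "ry": 0, "rz": 0.158, "fingers": 1}, {"x": 0, "y": 0, "z": 0, "rx": 0, "ry": 0, "rz": 0.158, "fingers": 1}, {"x": 0, "y": 0, "z": 0, "rx": 0, "ry": 0, "rz": 0.158, "fingers": 1}, {"x": -0.107, "y": -0.068, "z": 0, "rx": 0, "ry": 0, "rz": 0, "fingers": 1}, {"x": -0.107, "y": -0.068, "z": 0, "rx": 0, "ry": 0, "rz": 0, "fingers": 1}, {"x": -0.107, "y": -0.068, "z": 0, "rx": 0, "ry": 0, "rz": 0, "fingers": 1}, {"x": -0.107, "y": -0.068, "z": 0, "rx": 0, "ry": 0, "rz": 0, "fingers": 1}, {"x": -0.107, "y": -0.068, "z": 0, "rx": 0, "ry": 0, "rz": 0, "fingers": 1}, {"x": -0.107, "y": -0.068, "z": 0, "rx": 0, "ry": 0, "rz": 0, "fingers": 1}, {"x": -0.107, "y": -0.068, "z": 0, "rx": 0, "ry": 0, "rz": 0, "fingers": 1}, {"x": -0.107, "y": -0.068, "z": 0, "rx": 0, "ry": 0, "rz": 0, "fingers": 1}, {"x": -0.107, "y": -0.068, "z": 0, "rx": 0, "ry": 0, "rz": 0, "fingers": 1}, {"x": 0, "y": 0, "z": 0, "rx": 0, "ry": 0, "rz": 0, "fingers": 1}])

```text
time: 15.8
tool_pos: [0.4769, -0.2925, 0.163]
tcp_rot: [0.001, 0.708, 0.706, -0.001]
force: [0.1, 0.3, 0.0]
grip_width: 0.0857
gripper_force: 0.0
```

```bash
python3 g.py .4785 -.2890 .013 90; python3 chk.py 316 184 .070 25 t2.png
```

```text
t 15.8 p [ 0.4769 -0.2925  0.163 ] th 89.8 tilt [-2.1e-03  6.0e-04 -1.0e+00] F [0.1 0.3 0. ] w 0.0857 gf 0.0
after turn: shift units [0.0116 0.0053 0.5   ] rz -0.0044
px 315.82301139831543 182.19561576843262 ax 20.520050048828125 20.678001403808594 pos [6.618e-01 2.000e-04 7.000e-02] z 0.0713
```

Request:
move_arm(plan=[{"x": 0.011, "y": 0.005, "z": 0, "rx": 0, "ry": 0, "rz": 0, "fingers": 1}, {"x": 0, "y": 0, "z": 0.1, "rx": 0, "ry": 0, "rz": 0, "fingers": 1}, {"x": 0, "y": 0, "z": 0.1, "rx": 0, "ry": 0, "rz": 0, "fingers": 1}, {"x": 0, "y": 0, "z": 0.1, "rx": 0, "ry": 0, "rz": 0, "fingers": 1}, {"x": 0, "y": 0, "z": 0.08, "rx": 0, "ry": 0, "rz": 0, "fingers": 1}, {"x": 0, "y": 0, "z": 0.06, "rx": 0, "ry": 0, "rz": 0, "fingers": 1}, {"x": 0, "y": 0, "z": 0.035, "rx": 0, "ry": 0, "rz": 0, "fingers": 1}, {"x": 0, "y": 0, "z": 0.015, "rx": 0, "ry": 0, "rz": 0, "fingers": 1}, {"x": 0, "y": 0, "z": 0, "rx": 0, "ry": 0, "rz": 0, "fingers": 1}, {"x": 0, "y": 0, "z": 0, "rx": 0, "ry": 0, "rz": 0, "fingers": -1}, {"x": 0, "y": 0, "z": 0, "rx": 0, "ry": 0, "rz": 0, "fingers": -1}, {"x": 0, "y": 0, "z": 0, "rx": 0, "ry": 0, "rz": 0, "fingers": -1}, {"x": 0, "y": 0, "z": 0, "rx": 0, "ry": 0, "rz": 0, "fingers": -1}, {"x": 0, "y": 0, "z": 0, "rx": 0, "ry": 0, "rz": 0, "fingers": -1}, {"x": 0, "y": 0, "z": 0, "rx": 0, "ry": 0, "rz": 0, "fingers": -1}], newtons=25)

```text
time: 17.35
tool_pos: [0.4808, -0.2861, 0.0159]
tcp_rot: [0.001, 0.707, 0.707, 0.0]
force: [-1.4, 1.4, 6.4]
grip_width: 0.0529
gripper_force: 26.2
```

```bash
python3 g.py .6615 0 .14 90
```

```text
t 17.35 p [ 0.4808 -0.2861  0.0159] th 90.04 tilt [-0.0012  0.0012 -1.    ] F [-1.43  1.35  6.41] w 0.0529 gf 26.193639636039734
after turn: shift units [ 0.9538  0.6024 -0.4138] rz 0.0009
```

Request:
move_arm(plan=[{"x": 0, "y": 0, "z": -0.05, "rx": 0, "ry": 0, "rz": 0, "fingers": -1}, {"x": 0, "y": 0, "z": -0.1, "rx": 0, "ry": 0, "rz": 0, "fingers": -1}, {"x": 0, "y": 0, "z": -0.15, "rx": 0, "ry": 0, "rz": 0, "fingers": -1}, {"x": 0, "y": 0, "z": -0.12, "rx": 0, "ry": 0, "rz": 0, "fingers": -1}, {"x": 0.107, "y": 0.067, "z": 0, "rx": 0, "ry": 0, "rz": 0, "fingers": -1}, {"x": 0.107, "y": 0.067, "z": 0, "rx": 0, "ry": 0, "rz": 0, "fingers": -1}, {"x": 0.107, "y": 0.067, "z": 0, "rx": 0, "ry": 0, "rz": 0, "fingers": -1}, {"x": 0.107, "y": 0.067, "z": 0, "rx": 0, "ry": 0, "rz": 0, "fingers": -1}, {"x": 0.107, "y": 0.067, "z": 0, "rx": 0, "ry": 0, "rz": 0, "fingers": -1}, {"x": 0.107, "y": 0.067, "z": 0, "rx": 0, "ry": 0, "rz": 0, "fingers": -1}, {"x": 0.107, "y": 0.067, "z": 0, "rx": 0, "ry": 0, "rz": 0, "fingers": -1}, {"x": 0.107, "y": 0.067, "z": 0, "rx": 0, "ry": 0, "rz": 0, "fingers": -1}, {"x": 0.107, "y": 0.067, "z": 0, "rx": 0, "ry": 0, "rz": 0, "fingers": -1}, {"x": 0, "y": 0, "z": 0, "rx": 0, "ry": 0, "rz": 0, "fingers": -1}, {"x": 0, "y": 0, "z": 0, "rx": 0, "ry": 0, "rz": 0, "fingers": -1}, {"x": 0, "y": 0, "z": 0, "rx": 0, "ry": 0, "rz": 0, "fingers": -1}])

```text
time: 18.95
tool_pos: [0.6607, 0.0027, 0.1412]
tcp_rot: [0.0, 0.707, 0.707, -0.0]
force: [1.0, 0.5, -1.0]
grip_width: 0.0528
gripper_force: 26.6
```

```bash
python3 g.py .6615 .003 .0859 90; python3 -c "
from h import *
cam('wrist')"; python3 held.py .147
```

```text
t 18.95 p [0.6607 0.0027 0.1412] th 90.01 tilt [-4.e-04  2.e-04 -1.e+00] F [ 0.95  0.49 -0.95] w 0.0528 gf 26.578693091869354
after turn: shift units [0.0009 0.0027 0.1843] rz 0.0002
top z 0.14895516877285575 circle ((0.657528281211853, 0.0025517470203340054), 0.03213830664753914) offset [-0.0031  0.0001]
bbox [ 0.62008831 -0.02703365] [0.70038464 0.02674705]
```

Request:
move_arm(plan=[{"x": 0.001, "y": 0.003, "z": 0.05, "rx": 0, "ry": 0, "rz": 0, "fingers": -1}, {"x": 0, "y": 0, "z": 0.05, "rx": 0, "ry": 0, "rz": 0, "fingers": -1}, {"x": 0, "y": 0, "z": 0.04, "rx": 0, "ry": 0, "rz": 0, "fingers": -1}, {"x": 0, "y": 0, "z": 0.025, "rx": 0, "ry": 0, "rz": 0, "fingers": -1}, {"x": 0, "y": 0, "z": 0.01, "rx": 0, "ry": 0, "rz": 0, "fingers": -1}, {"x": 0, "y": 0, "z": 0.006, "rx": 0, "ry": 0, "rz": 0, "fingers": -1}, {"x": 0, "y": 0, "z": 0, "rx": 0, "ry": 0, "rz": 0, "fingers": -1}, {"x": 0, "y": 0, "z": 0, "rx": 0, "ry": 0, "rz": 0, "fingers": -1}])

```text
time: 19.8
tool_pos: [0.6622, 0.0037, 0.0869]
tcp_rot: [0.0, 0.707, 0.707, 0.0]
force: [0.5, 0.2, 0.2]
grip_width: 0.0533
gripper_force: 26.5
```

Request:
move_arm(plan=[{"x": 0, "y": 0, "z": 0.005, "rx": 0, "ry": 0, "rz": 0, "fingers": -1}, {"x": 0, "y": 0, "z": 0, "rx": 0, "ry": 0, "rz": 0, "fingers": -1}, {"x": 0, "y": 0, "z": 0, "rx": 0, "ry": 0, "rz": 0, "fingers": -1}])

```text
time: 20.1
tool_pos: [0.6624, 0.0037, 0.0859]
tcp_rot: [0.001, 0.707, 0.707, 0.0]
force: [-0.9, 0.9, 6.4]
grip_width: 0.053
gripper_force: 26.9
```

Request:
move_arm(plan=[{"x": 0, "y": 0, "z": 0, "rx": 0, "ry": 0, "rz": 0, "fingers": 1}, {"x": 0, "y": 0, "z": 0, "rx": 0, "ry": 0, "rz": 0, "fingers": 1}, {"x": 0, "y": 0, "z": 0, "rx": 0, "ry": 0, "rz": 0, "fingers": 1}, {"x": 0, "y": 0, "z": 0, "rx": 0, "ry": 0, "rz": 0, "fingers": 1}, {"x": 0, "y": 0, "z": -0.05, "rx": 0, "ry": 0, "rz": 0, "fingers": 1}, {"x": 0, "y": 0, "z": -0.1, "rx": 0, "ry": 0, "rz": 0, "fingers": 1}, {"x": 0, "y": 0, "z": -0.15, "rx": 0, "ry": 0, "rz": 0, "fingers": 1}, {"x": 0.025, "y": -0.094, "z": 0, "rx": 0, "ry": 0, "rz": 0, "fingers": 1}, {"x": 0.025, "y": -0.094, "z": 0, "rx": 0, "ry": 0, "rz": 0, "fingers": 1}, {"x": 0.025, "y": -0.094, "z": 0, "rx": 0, "ry": 0, "rz": 0, "fingers": 1}, {"x": 0.025, "y": -0.094, "z": 0, "rx": 0, "ry": 0, "rz": 0, "fingers": 1}, {"x": 0.025, "y": -0.094, "z": 0, "rx": 0, "ry": 0, "rz": 0, "fingers": 1}, {"x": 0.025, "y": -0.094, "z": 0, "rx": 0, "ry": 0, "rz": 0, "fingers": 1}, {"x": 0.025, "y": -0.094, "z": 0, "rx": 0, "ry": 0, "rz": 0, "fingers": 1}, {"x": 0.025, "y": -0.094, "z": 0, "rx": 0, "ry": 0, "rz": 0, "fingers": 1}, {"x": 0, "y": 0, "z": 0, "rx": 0, "ry": 0, "rz": 0, "fingers": 1}, {"x": 0, "y": 0, "z": 0, "rx": 0, "ry": 0, "rz": 0, "fingers": 1}])

```text
time: 21.8
tool_pos: [0.4365, 0.0636, 0.1761]
tcp_rot: [0.001, 0.707, 0.707, 0.001]
force: [0.9, 0.2, -0.0]
grip_width: 0.0856
gripper_force: 0.0
```

```bash
python3 g.py .4366 .0638 .035 90; python3 chk.py 316 180 .094 25 t3.png
```

```text
t 21.8 p [0.4365 0.0636 0.1761] th 90.06 tilt [-5.0e-04  2.5e-03 -1.0e+00] F [ 0.86  0.19 -0.01] w 0.0856 gf 0.0
after turn: shift units [7.000e-04 2.000e-04 4.704e-01] rz 0.0013
px 316.0992603302002 179.5189037322998 ax 19.84082794189453 20.25737953186035 pos [ 0.6626 -0.0007  0.094 ] z 0.0952
```

Request:
move_arm(plan=[{"x": 0, "y": 0, "z": 0.1, "rx": 0, "ry": 0, "rz": 0, "fingers": 1}, {"x": 0, "y": 0, "z": 0.1, "rx": 0, "ry": 0, "rz": 0, "fingers": 1}, {"x": 0, "y": 0, "z": 0.1, "rx": 0, "ry": 0, "rz": 0, "fingers": 1}, {"x": 0, "y": 0, "z": 0.1, "rx": 0, "ry": 0, "rz": 0, "fingers": 1}, {"x": 0, "y": 0, "z": 0.07, "rx": 0, "ry": 0, "rz": 0, "fingers": 1}, {"x": 0, "y": 0, "z": 0, "rx": 0, "ry": 0, "rz": 0, "fingers": 1}, {"x": 0, "y": 0, "z": 0, "rx": 0, "ry": 0, "rz": 0, "fingers": -1}, {"x": 0, "y": 0, "z": 0, "rx": 0, "ry": 0, "rz": 0, "fingers": -1}, {"x": 0, "y": 0, "z": 0, "rx": 0, "ry": 0, "rz": 0, "fingers": -1}, {"x": 0, "y": 0, "z": 0, "rx": 0, "ry": 0, "rz": 0, "fingers": -1}, {"x": 0, "y": 0, "z": 0, "rx": 0, "ry": 0, "rz": 0, "fingers": -1}, {"x": 0, "y": 0, "z": 0, "rx": 0, "ry": 0, "rz": 0, "fingers": -1}], newtons=45)

```text
time: 23.05
tool_pos: [0.4374, 0.0633, 0.0355]
tcp_rot: [0.001, 0.707, 0.707, 0.001]
force: [-1.5, 0.2, 5.3]
grip_width: 0.0448
gripper_force: 45.8
```

Request:
move_arm(plan=[{"x": 0, "y": 0, "z": -0.05, "rx": 0, "ry": 0, "rz": 0, "fingers": -1}, {"x": 0, "y": 0, "z": -0.05, "rx": 0, "ry": 0, "rz": 0, "fingers": -1}, {"x": 0, "y": 0, "z": 0, "rx": 0, "ry": 0, "rz": 0, "fingers": -1}, {"x": 0, "y": 0, "z": 0, "rx": 0, "ry": 0, "rz": 0, "fingers": -1}, {"x": 0, "y": 0, "z": 0, "rx": 0, "ry": 0, "rz": 0, "fingers": -1}])

```text
time: 23.55
tool_pos: [0.4358, 0.0636, 0.0632]
tcp_rot: [-0.0, 0.707, 0.707, -0.0]
force: [0.4, 0.4, -1.6]
grip_width: 0.0452
gripper_force: 46.1
```

Canister 3 reads about −1.6 N, so it is empty. I set it back and go to canister 2.

Request:
move_arm(plan=[{"x": 0, "y": 0, "z": 0.05, "rx": 0, "ry": 0, "rz": 0, "fingers": -1}, {"x": 0, "y": 0, "z": 0.03, "rx": 0, "ry": 0, "rz": 0, "fingers": -1}, {"x": 0, "y": 0, "z": 0.01, "rx": 0, "ry": 0, "rz": 0, "fingers": -1}, {"x": 0, "y": 0, "z": 0.005, "rx": 0, "ry": 0, "rz": 0, "fingers": -1}, {"x": 0, "y": 0, "z": 0, "rx": 0, "ry": 0, "rz": 0, "fingers": -1}, {"x": 0, "y": 0, "z": 0, "rx": 0, "ry": 0, "rz": 0, "fingers": -1}])

```text
time: 24.15
tool_pos: [0.4354, 0.0637, 0.0356]
tcp_rot: [-0.001, 0.707, 0.707, -0.001]
force: [-6.1, 0.1, 7.9]
grip_width: 0.0447
gripper_force: 46.8
```

Request:
move_arm(plan=[{"x": 0, "y": 0, "z": 0, "rx": 0, "ry": 0, "rz": 0, "fingers": 1}, {"x": 0, "y": 0, "z": 0, "rx": 0, "ry": 0, "rz": 0, "fingers": 1}, {"x": 0, "y": 0, "z": 0, "rx": 0, "ry": 0, "rz": 0, "fingers": 1}, {"x": 0, "y": 0, "z": 0, "rx": 0, "ry": 0, "rz": 0, "fingers": 1}, {"x": 0, "y": 0, "z": -0.05, "rx": 0, "ry": 0, "rz": 0, "fingers": 1}, {"x": 0, "y": 0, "z": -0.1, "rx": 0, "ry": 0, "rz": 0, "fingers": 1}, {"x": 0, "y": 0, "z": -0.15, "rx": 0, "ry": 0, "rz": 0, "fingers": 1}, {"x": 0, "y": 0, "z": -0.1, "rx": 0, "ry": 0, "rz": 0, "fingers": 1}, {"x": 0.09, "y": 0.016, "z": 0, "rx": 0, "ry": 0, "rz": 0, "fingers": 1}, {"x": 0.09, "y": 0.016, "z": 0, "rx": 0, "ry": 0, "rz": 0, "fingers": 1}, {"x": 0.09, "y": 0.016, "z": 0, "rx": 0, "ry": 0, "rz": 0, "fingers": 1}, {"x": 0.09, "y": 0.016, "z": 0, "rx": 0, "ry": 0, "rz": 0, "fingers": 1}, {"x": 0, "y": 0, "z": 0, "rx": 0, "ry": 0, "rz": 0, "fingers": 1}, {"x": 0, "y": 0, "z": 0, "rx": 0, "ry": 0, "rz": 0, "fingers": 1}])

```text
time: 25.55
tool_pos: [0.4551, 0.1719, 0.1551]
tcp_rot: [-0.0, 0.706, 0.708, -0.0]
force: [-0.4, 0.1, -0.0]
grip_width: 0.0852
gripper_force: 0.0
```

```bash
python3 g.py .456 .1718 .035 90
```

```text
t 25.55 p [0.4551 0.1719 0.1551] th 90.12 tilt [-3.e-04 -5.e-04 -1.e+00] F [-0.37  0.06 -0.04] w 0.0852 gf 0.0
after turn: shift units [-2.000e-04  3.000e-03  4.003e-01] rz 0.0027
```

Request:
move_arm(plan=[{"x": 0, "y": 0.003, "z": 0.1, "rx": 0, "ry": 0, "rz": 0, "fingers": 1}, {"x": 0, "y": 0, "z": 0.1, "rx": 0, "ry": 0, "rz": 0, "fingers": 1}, {"x": 0, "y": 0, "z": 0.1, "rx": 0, "ry": 0, "rz": 0, "fingers": 1}, {"x": 0, "y": 0, "z": 0.06, "rx": 0, "ry": 0, "rz": 0, "fingers": 1}, {"x": 0, "y": 0, "z": 0.04, "rx": 0, "ry": 0, "rz": 0, "fingers": 1}, {"x": 0, "y": 0, "z": 0, "rx": 0, "ry": 0, "rz": 0, "fingers": 1}, {"x": 0, "y": 0, "z": 0, "rx": 0, "ry": 0, "rz": 0, "fingers": -1}, {"x": 0, "y": 0, "z": 0, "rx": 0, "ry": 0, "rz": 0, "fingers": -1}, {"x": 0, "y": 0, "z": 0, "rx": 0, "ry": 0, "rz": 0, "fingers": -1}, {"x": 0, "y": 0, "z": 0, "rx": 0, "ry": 0, "rz": 0, "fingers": -1}, {"x": 0, "y": 0, "z": 0, "rx": 0, "ry": 0, "rz": 0, "fingers": -1}, {"x": 0, "y": 0, "z": 0, "rx": 0, "ry": 0, "rz": 0, "fingers": -1}])

```text
time: 26.75
tool_pos: [0.4565, 0.1716, 0.0366]
tcp_rot: [0.0, 0.707, 0.707, 0.0]
force: [-5.4, -0.6, 7.2]
grip_width: 0.0449
gripper_force: 45.5
```

Request:
move_arm(plan=[{"x": 0, "y": 0, "z": -0.05, "rx": 0, "ry": 0, "rz": 0, "fingers": -1}, {"x": 0, "y": 0, "z": -0.05, "rx": 0, "ry": 0, "rz": 0, "fingers": -1}, {"x": 0, "y": 0, "z": 0, "rx": 0, "ry": 0, "rz": 0, "fingers": -1}, {"x": 0, "y": 0, "z": 0, "rx": 0, "ry": 0, "rz": 0, "fingers": -1}, {"x": 0, "y": 0, "z": 0, "rx": 0, "ry": 0, "rz": 0, "fingers": -1}])

```text
time: 27.25
tool_pos: [0.4559, 0.1716, 0.0648]
tcp_rot: [-0.0, 0.707, 0.707, -0.0]
force: [-1.2, -0.4, -5.5]
grip_width: 0.0447
gripper_force: 47.6
```

Canister 2 reads −5.5 N, so it is the full one.

Request:
move_arm(plan=[{"x": 0, "y": 0, "z": -0.1, "rx": 0, "ry": 0, "rz": 0, "fingers": -1}, {"x": 0, "y": 0, "z": -0.15, "rx": 0, "ry": 0, "rz": 0, "fingers": -1}, {"x": 0, "y": 0, "z": -0.13, "rx": 0, "ry": 0, "rz": 0, "fingers": -1}, {"x": -0.072, "y": 0.086, "z": 0, "rx": 0, "ry": 0, "rz": 0, "fingers": -1}, {"x": -0.072, "y": 0.086, "z": 0, "rx": 0, "ry": 0, "rz": 0, "fingers": -1}, {"x": -0.072, "y": 0.086, "z": 0, "rx": 0, "ry": 0, "rz": 0, "fingers": -1}, {"x": -0.072, "y": 0.086, "z": 0, "rx": 0, "ry": 0, "rz": 0, "fingers": -1}, {"x": -0.072, "y": 0.086, "z": 0, "rx": 0, "ry": 0, "rz": 0, "fingers": -1}, {"x": -0.072, "y": 0.086, "z": 0, "rx": 0, "ry": 0, "rz": 0, "fingers": -1}, {"x": -0.072, "y": 0.086, "z": 0, "rx": 0, "ry": 0, "rz": 0, "fingers": -1}, {"x": -0.072, "y": 0.086, "z": 0, "rx": 0, "ry": 0, "rz": 0, "fingers": -1}, {"x": 0, "y": 0, "z": 0, "rx": 0, "ry": 0, "rz": 0, "fingers": -1}, {"x": 0, "y": 0, "z": 0, "rx": 0, "ry": 0, "rz": 0, "fingers": -1}, {"x": 0, "y": 0, "z": 0, "rx": 0, "ry": 0, "rz": 0, "fingers": -1}])

```text
time: 28.65
tool_pos: [0.662, -0.0005, 0.1786]
tcp_rot: [-0.001, 0.707, 0.708, -0.0]
force: [-0.5, 0.9, -5.4]
grip_width: 0.0449
gripper_force: 48.7
```

```bash
python3 g.py .6622 -.0003 .1306 90; python3 -c "
from h import *
cam('wrist','w4.png')"
```

```text
t 28.65 p [ 6.620e-01 -5.000e-04  1.786e-01] th 90.06 tilt [ 4.0e-04 -1.3e-03 -1.0e+00] F [-0.46  0.86 -5.41] w 0.0449 gf 48.68205964565277
after turn: shift units [0.0007 0.0006 0.1601] rz 0.0014
```

View pics/w4.png

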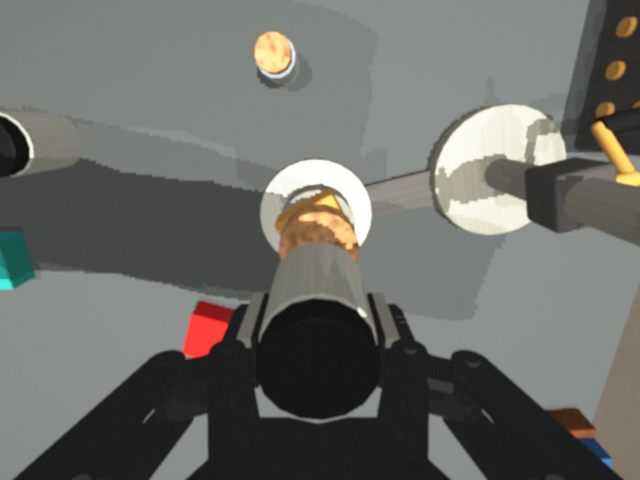

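The canister at (318,350) is held upright in line with the cork, brass, steel and pad at (317,215), and the vial at (273,52) is still standing. Now I lower it.

Request:
move_arm(plan=[{"x": 0, "y": 0, "z": 0.04, "rx": 0, "ry": 0, "rz": 0, "fingers": -1}, {"x": 0, "y": 0, "z": 0.05, "rx": 0, "ry": 0, "rz": 0, "fingers": -1}, {"x": 0, "y": 0, "z": 0.03, "rx": 0, "ry": 0, "rz": 0, "fingers": -1}, {"x": 0, "y": 0, "z": 0.02, "rx": 0, "ry": 0, "rz": 0, "fingers": -1}, {"x": 0, "y": 0, "z": 0.01, "rx": 0, "ry": 0, "rz": 0, "fingers": -1}, {"x": 0, "y": 0, "z": 0, "rx": 0, "ry": 0, "rz": 0, "fingers": -1}, {"x": 0, "y": 0, "z": 0, "rx": 0, "ry": 0, "rz": 0, "fingers": -1}])

```text
time: 29.4
tool_pos: [0.6629, -0.0011, 0.1347]
tcp_rot: [0.0, 0.707, 0.707, 0.0]
force: [1.6, 0.0, -5.2]
grip_width: 0.0448
gripper_force: 48.7
```

Request:
move_arm(plan=[{"x": 0, "y": 0, "z": 0.006, "rx": 0, "ry": 0, "rz": 0, "fingers": -1}, {"x": 0, "y": 0, "z": 0.006, "rx": 0, "ry": 0, "rz": 0, "fingers": -1}, {"x": 0, "y": 0, "z": 0, "rx": 0, "ry": 0, "rz": 0, "fingers": -1}, {"x": 0, "y": 0, "z": 0, "rx": 0, "ry": 0, "rz": 0, "fingers": -1}])

```text
time: 29.8
tool_pos: [0.6628, -0.0011, 0.1308]
tcp_rot: [0.0, 0.707, 0.707, 0.0]
force: [0.1, -0.3, -3.7]
grip_width: 0.0452
gripper_force: 49.0
```

Request:
move_arm(plan=[{"x": 0, "y": 0, "z": 0.003, "rx": 0, "ry": 0, "rz": 0, "fingers": -1}, {"x": 0, "y": 0, "z": 0, "rx": 0, "ry": 0, "rz": 0, "fingers": -1}, {"x": 0, "y": 0, "z": 0, "rx": 0, "ry": 0, "rz": 0, "fingers": -1}])

```text
time: 30.1
tool_pos: [0.6629, -0.0011, 0.1308]
tcp_rot: [0.0, 0.707, 0.707, 0.0]
force: [-3.5, 0.7, 6.6]
grip_width: 0.045
gripper_force: 49.7
```

Contact. I release gently, rise and back away.

Request:
move_arm(plan=[{"x": 0, "y": 0, "z": 0, "rx": 0, "ry": 0, "rz": 0, "fingers": 0.3}, {"x": 0, "y": 0, "z": 0, "rx": 0, "ry": 0, "rz": 0, "fingers": 1}, {"x": 0, "y": 0, "z": 0, "rx": 0, "ry": 0, "rz": 0, "fingers": 1}, {"x": 0, "y": 0, "z": 0, "rx": 0, "ry": 0, "rz": 0, "fingers": 1}, {"x": 0, "y": 0, "z": 0, "rx": 0, "ry": 0, "rz": 0, "fingers": 1}, {"x": 0, "y": 0, "z": -0.05, "rx": 0, "ry": 0, "rz": 0, "fingers": 1}, {"x": 0, "y": 0, "z": -0.1, "rx": 0, "ry": 0, "rz": 0, "fingers": 1}, {"x": 0, "y": 0, "z": -0.1, "rx": 0, "ry": 0, "rz": 0, "fingers": 1}, {"x": 0, "y": 0, "z": -0.1, "rx": 0, "ry": 0, "rz": 0, "fingers": 1}, {"x": -0.08, "y": -0.08, "z": 0, "rx": 0, "ry": 0, "rz": 0, "fingers": 1}, {"x": -0.08, "y": -0.08, "z": 0, "rx": 0, "ry": 0, "rz": 0, "fingers": 1}, {"x": -0.08, "y": -0.08, "z": 0, "rx": 0, "ry": 0, "rz": 0, "fingers": 1}, {"x": -0.08, "y": -0.08, "z": 0, "rx": 0, "ry": 0, "rz": 0, "fingers": 1}, {"x": -0.08, "y": -0.08, "z": 0, "rx": 0, "ry": 0, "rz": 0, "fingers": 1}, {"x": -0.08, "y": -0.08, "z": 0, "rx": 0, "ry": 0, "rz": 0, "fingers": 1}, {"x": -0.08, "y": -0.08, "z": 0, "rx": 0, "ry": 0, "rz": 0, "fingers": 1}, {"x": -0.08, "y": -0.08, "z": 0, "rx": 0, "ry": 0, "rz": 0, "fingers": 1}, {"x": 0, "y": 0, "z": 0, "rx": 0, "ry": 0, "rz": 0, "fingers": 1}, {"x": 0, "y": 0, "z": 0, "rx": 0, "ry": 0, "rz": 0, "fingers": 1}])

```text
time: 32.0
tool_pos: [0.4708, -0.1937, 0.2361]
tcp_rot: [0.001, 0.707, 0.707, 0.0]
force: [0.9, 0.5, 0.6]
grip_width: 0.0857
gripper_force: 0.0
```

```bash
python3 g.py; python3 chk.py 316 172 .164 25; python3 -c "
from h import *
cam('scene','s2.png')"
```

```text
t 32.0 p [ 0.4708 -0.1937  0.2361] th 89.95 tilt [-9.0e-04  1.4e-03 -1.0e+00] F [0.87 0.51 0.63] w 0.0857 gf 0.0
px 315.6017303466797 171.79267120361328 ax 17.110591888427734 17.375181198120117 pos [6.631e-01 2.000e-04 1.640e-01] z 0.1651
```

View pics/s2.png

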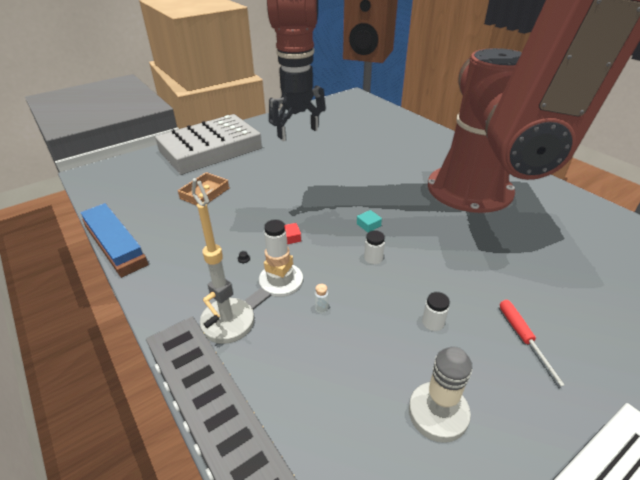

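The stack stands at (277,255) with the canister upright on top. The empties are upright at (375,247) and (435,312), and the vial (321,297) and mic (450,395) are unmoved.

```bash
python3 -c "
from bench import bot
print(bot.sign_off())"
```

```text
the job is handed in; nothing more can be done
None
```

The job is handed in at about 32 s: steel, brass, cork and the full canister (canister 2) stand on the foot pad, each within about 2 mm of the piece below, both other canisters stand upright on the slate (canister 3 weighed as empty, canister 1 not lifted because the full one was already found), and the mic and vial were not disturbed.

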